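# Inspect a mount in the specimen drawer with the hand-held microscope

## Robot

A 7-joint arm with a two-finger parallel gripper is mounted at the origin on the work surface. World frame = base frame: x ahead of the robot, y to its left, z up, the work surface at z = 0. Lengths are in m, angles in rad, forces in N, time in s.
With the tool pointing down it reaches from about 0.4 to 0.875 m from the base axis. Payload 19.3 kg.
Tool frame: the origin (TCP) lies at the very end of the fingers, on their centre line; the grasp point (between the pads) lies 19 mm behind it; z points along the fingers, y is the line along which they close (so a half turn about z gives the same grasp; the last joint's range is limited). The gripper opens to 85 mm and grips with 20 to 120 N. Pads are 22 mm wide; open, the fingers measure 114 mm over their backs; the gripper's body (76 mm by 85 mm) begins 54 mm behind the grasp point. The pads swing forward as they close: fully open they stand 13 mm farther back than shut.
Start: joints at [1.189, 0.521, -0.036, 1.599, 0.021, 1.021, -0.113], TCP at [0.192, -0.595, 0.231] pointing down, gripper open.
Joint ranges: [-2.91, 2.91], [-0.3, 2.13], [-1.5, 1.42], [0.17, 2.43], [-1.26, 4.41], [0.16, 1.93], [-2.52, 2.52]. Speed limits (rad/s): [1.89, 1.89, 2.39, 2.39, 3.01, 3.01, 3.01].

## Interface

Orientations are given as [roll, pitch, yaw] about the fixed x, y, z axes, in that order (R = Rz(yaw) Ry(pitch) Rx(roll)).
In Python, from workcell import monitor, optics, workorder gives the robot as it stands.
- The arm moves only by the tool apply_moves, never from a script. Its arguments are lists of equal length, an entry for each row: "linear": the shift along the tool's x, y, z each as a share of 0.1 m, from -1 to 1, a list of three; "delta_rot": the turn, a rotation vector about the tool's x, y, z each as a share of 120 degrees, from -1 to 1, a list of three. A call has exactly 5 rows; each row is the pose to reach, as a shift and turn from the pose commanded when the call began, along the tool's axes at that moment; what a row does not reach only later rows make up. A row lasts 1/12 s, in which the tool goes at most 41.7 mm and 7.16 degrees, less where a joint would pass 70% of its speed; a pose out of reach is approached as far as the arm can. A call with a number of a shift or a turn outside -1 to 1 is refused whole. A call with a gripper value outside its range is refused whole. "gripper" is the opening, from -1 (shut) to 1 (fully open), set as the call begins (left out, the last holds). The fingers move at their own pace and stop on an object; "force" is the grip in N (left out, the last holds). Time passes only in rows, so rows that repeat a pose let the fingers close, or fill a call up. It gives the time, the measured TCP pose, the force, the opening and the grip force at its end, in the units of the state.
- monitor.observe(): the state, without advancing time (a new reading comes with each control period).
- optics.grab_frame(name): name is "scene" or "top" or "wrist"; returns (picture, depth): 420x560x3 uint8, red, green, blue; 420x560 float32, m along the optical axis (not along the pixel's ray), 0 where there is no reading.
- optics.camera_info(name): a dict with "fx", "fy", "cx", "cy" (pixels), "rvec" (rotation vector, rad) and "tvec" (3), from world to camera coordinates, as OpenCV has them; the wrist camera has in their place "T_tool_cam" (4x4, takes a point from camera to tool coordinates, whose origin is the TCP and whose axes are the flange's). Camera axes: x right, y down, z forward; pixel columns grow to the right and rows downward; lengths in m; the calibration is good to about 2 mm. A picture is of the moment at which its call begins: read the wrist's pose just before it. camera_info takes no time and is no camera call.
- workorder.job_done(): hands the job in; it is judged then, once.
The state is a dict: "clock": time; "qpos": joint angles; "qd": joint speeds; "joint_efforts": joint torques, N m; "position": TCP position; "tool_rot": TCP orientation; "force": force on the tool from outside, world axes, zero at the start; "moment": the same for the moment, N m; "grip_width": finger opening in m; "finger_force": force on a finger pad.
Only numpy, scipy, OpenCV 4.12 (cv2) and the standard library are available. Lean on these libraries where they do the work, as an engineer would, in place of code of your own. Each camera call takes 0.05 s, during which the arm holds its last target. There are 200 camera calls.

## Task

Pull the top drawer of the small grey specimen cabinet right out to its stop, then lift the hand-held microscope out of its stand and carry it over to the one square mount in the drawer without disturbing the bottles in between. Hold it there, upright, still and centred over the square mount, with its nose about a centimetre above the polished face and touching nothing but your gripper, and finish while still holding it like that. Never touch the mounts, and leave everything else, the lower drawer too, as it is.

Things in the scene. Friction and masses are not known exactly. Their poses are not given: they have to be found in the camera images.
- cab: Grey sheet-steel specimen cabinet on the bench, 260 deep x 240 wide x 125 mm high, fixed. Origin: on the bench under the middle of its front face (drawer shut); its x axis points to its back, so the drawers slide out along its -x; z up. In the front half of the top drawer, partitions 10 mm high make two rows of three compartments, all in the open when it is out; four mounts stand in them.
- top_drawer (a joint): Travel of the top drawer in m: 0 closed, 0.14 fully out at its stop. It slides with about 1.5 N of friction and stays where it is left. The drawer front (12 mm thick, as wide as the cabinet) reaches almost to the cabinet top; behind it the tray is 222 mm wide with walls 36 mm high and its floor 70 mm above the bench.
- low_drawer (a joint): Travel of the lower drawer in m, 0 closed. Not to be opened.
- drawer_handle (a point): Middle of the top drawer's handle: a steel bar 11 mm thick and 110 mm long, level and parallel to the drawer front (along the cabinet's y), 97 mm above the bench and 28 mm below the cabinet top, 35 mm out from the drawer front (29 mm of free space behind the bar). It moves with the drawer.
- scope: Cordless hand-held digital microscope, standing upright, nose down, loose in its stand: 120 mm long, 0.1 to 0.2 kg. White tapered nose, 22 mm across at its end and 28 mm long, then a straight round black barrel 34 mm across. Origin: centre of the end of the nose (the lowest point); z runs up the barrel.
- stand: Charging stand, fixed: round grey foot 92 mm across with an upright tube 46 mm across. Origin: centre of its underside. The microscope's nose rests 12 mm above the bench; the tube's rim is 60 mm above the bench, so the top 72 mm of the barrel stick out. It lifts straight up out of the tube.
- mount_square: The square specimen mount: a black resin block 34 x 34 x 22 mm high with a polished metal strip set in its top, loose on the floor of the top drawer. Origin: centre of its underside; z up.
- square_face (a point): Centre of the polished top face of the square mount, 22 mm above its underside (about 92 mm above the bench).
- mount_a: Round mount, 32 mm across, 22 mm high, in the drawer. Origin: centre of its underside.
- mount_b: Round mount, 32 mm across, 22 mm high, in the drawer. Origin: centre of its underside.
- mount_c: Round mount, 40 mm across, 22 mm high, in the drawer. Origin: centre of its underside.
- solvent: Amber bottle, 56 mm across, 130 mm high. Origin: centre of its underside.
- tub: White screw-top tub, 62 mm across, 70 mm high. Origin: centre of its underside.
- suspension: Grey plastic bottle, 58 mm across, 140 mm high. Origin: centre of its underside.
- meter: Orange multimeter lying on its back, 165 x 82 x 44 mm high, x along its length. Origin: centre of its underside.
- petri: Closed glass dish, 90 mm across, 16 mm high. Origin: centre of its underside.
- vial: Small glass vial, 24 mm across, 45 mm high. Origin: centre of its underside.
- driver: Screwdriver lying on the bench, 160 mm long along its x axis. Origin: under the middle of it.

How it is judged:
By the outcome, as a careful person would: the job done as asked, in the order asked, and still so for the second after the job is handed in, while the arm keeps its last pose, push and grip.
It also fails if it takes over 70 s, if anything falls off the work surface, if the arm or the gripper's body presses on something with over 40 N, if the wrist force passes 120 N, or if a joint passes its speed limit or range.

## Working session

There is one attempt and no reset: what is moved stays moved. The work goes in short steps, Python scripts to look and compute and a tool call to move; the robot and the scene stay as the last step left them, time stands still between calls to the robot, and variables do not carry over. Pictures are saved under pics/ and viewed, at most 10 in all, crops included, and the job is handed in when it is done.

Besides the shell and the picture viewer there is one more tool, called after "Emit:" as name(argument=value, ...) on one line, values as JSON. apply_moves: Moves the arm, as the interface text tells. Its arguments: {"type":"object","properties":{"linear":{"type":"array"},"delta_rot":{"type":"array"},"gripper":{"type":"number"},"force":{"type":"number"}},"required":["linear","delta_rot"]}

```bash
mkdir -p pics; ls
cat > h.py <<'E'
import numpy as np, cv2
from scipy.spatial.transform import Rotation as R
from workcell import monitor, optics, workorder
def state(): return monitor.observe()
def Ttool(s):
    T=np.eye(4); T[:3,:3]=R.from_euler('xyz',s['tool_rot']).as_matrix(); T[:3,3]=s['position']; return T
def grab(n):
    s=state(); im,d=optics.grab_frame(n); c=optics.camera_info(n)
    if n=='wrist': Tw=Ttool(s)@np.array(c['T_tool_cam'])
    else:
        M=np.eye(4); M[:3,:3]=cv2.Rodrigues(np.array(c['rvec'],float))[0]; M[:3,3]=np.ravel(c['tvec']); Tw=np.linalg.inv(M)
    K=np.array([[c['fx'],0,c['cx']],[0,c['fy'],c['cy']],[0,0,1]])
    return im,d,K,Tw
def cloud(d,K,Tw):
    v,u=np.mgrid[:d.shape[0],:d.shape[1]]
    P=np.stack([(u-K[0,2])/K[0,0]*d,(v-K[1,2])/K[1,1]*d,d],-1)@Tw[:3,:3].T+Tw[:3,3]
    P[d<=0]=np.nan; return P
def ray(uv,z,K,Tw):
    uv=np.atleast_2d(uv).astype(float)
    r=np.c_[(uv-[K[0,2],K[1,2]])/[K[0,0],K[1,1]],np.ones(len(uv))]@Tw[:3,:3].T
    return Tw[:3,3]+r*((z-Tw[2,3])/r[:,2])[:,None]
def save(n,im): cv2.imwrite('pics/'+n+'.png',im[...,::-1])
E
python3 - <<'E'
from h import *
print(state())
for n in ('scene','top'):
    im,d,K,Tw=grab(n); save(n,im); np.savez(n,im=im,d=d,K=K,Tw=Tw); print(n,K,Tw)
print(optics.camera_info('wrist'))
E
```

```text
pics
{'clock': 0.0, 'qpos': array([ 1.18878754,  0.52205125, -0.03630512,  1.6000221 ,  0.02115856,
        1.02108956, -0.11284732]), 'qd': array([-0.00123785, -0.00179378,  0.00124485, -0.00137715,  0.00032864,
        0.00136389, -0.00048705]), 'joint_efforts': array([-4.34926123e-04, -9.27112341e+01,  1.98010348e+00, -3.69932091e+01,
        1.79990230e-02,  8.38824199e-03, -4.56200496e-05]), 'position': array([ 0.19159328, -0.59454234,  0.23069772]), 'tool_rot': array([-3.14040725e+00,  6.09293091e-05,  3.11710795e-01]), 'force': array([ 0.1620036 , -0.51907307,  0.26923929]), 'moment': array([ 0.02616315, -0.01097726, -0.01345427]), 'finger_force': 0.0, 'grip_width': 0.08557552396294427}
scene [[436.55463      0.         279.83186105]
 [  0.         436.55463    201.13030494]
 [  0.           0.           1.        ]] [[ 0.56277545  0.52938718 -0.63484881  1.21245799]
 [ 0.82657649 -0.36730147  0.42645156 -0.44635529]
 [-0.00742291 -0.76474757 -0.64428725  0.78002366]
 [ 0.          0.          0.          1.        ]]
top [[466.48523396   0.         283.57356176]
 [  0.         466.48523396 213.60338176]
 [  0.           0.           1.        ]] [[ 9.66722542e-05 -9.94626459e-01  1.03528724e-01  3.92526349e-01]
 [-9.99844603e-01  1.72890710e-03  1.75436720e-02 -8.58295747e-03]
 [-1.76283919e-02 -1.03514332e-01 -9.94471731e-01  1.28834920e+00]
 [ 0.00000000e+00  0.00000000e+00  0.00000000e+00  1.00000000e+00]]
{'fx': 347.3528889820974, 'fy': 347.3528889820974, 'cx': 278.8143548717447, 'cy': 207.82340741813618, 'T_tool_cam': array([[-9.63582726e-04, -9.54580895e-01, -2.97950308e-01,
         7.47090187e-02],
       [ 9.99999452e-01, -7.98034855e-04, -6.77271900e-04,
        -5.97719743e-04],
       [ 4.08736086e-04, -2.97950798e-01,  9.54581141e-01,
        -1.42400806e-01],
       [ 0.00000000e+00,  0.00000000e+00,  0.00000000e+00,
         1.00000000e+00]])}
```

View pics/scene.png

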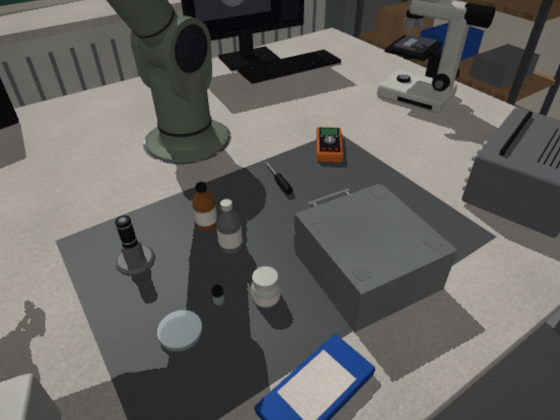

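View pics/top.png

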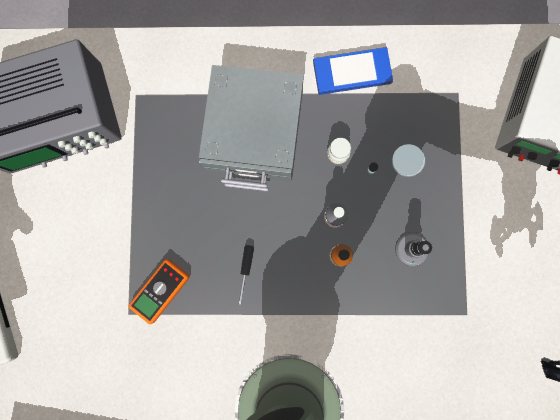

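The cabinet top is at about (250,120) in the top view, with its handle at (246,183). The scope is at (420,248), and the amber, grey and tub bottles stand at (341,254), (336,215) and (339,150). Next I'll measure these.

Run:
```python
from h import *
D={n:np.load(n+'.npz') for n in('scene','top')}
t=D['top'];P=cloud(t['d'],t['K'],t['Tw']); Q=cloud(D['scene']['d'],D['scene']['K'],D['scene']['Tw'])
def comp(P,box,z0,z1):
    x0,x1,y0,y1=box
    with np.errstate(invalid='ignore'): m=(P[...,0]>x0)&(P[...,0]<x1)&(P[...,1]>y0)&(P[...,1]<y1)&(P[...,2]>z0)&(P[...,2]<z1)
    return P[m]
for nm,A in(('top',P),('scene',Q)):
    c=comp(A,(.4,.85,-.1,.3),.115,.2); r=cv2.minAreaRect(c[:,:2].astype(np.float32)); print(nm,'cab top',r,np.median(c[:,2]),cv2.boxPoints(r).round(4).tolist())
    h=comp(A,(.35,.5,-.1,.3),.07,.11); print('handle-ish',len(h),h.min(0),h.max(0))
# named clusters: bench objects >15mm
for nm,A in(('top',P),('scene',Q)):
    with np.errstate(invalid='ignore'): m=((A[...,2]>.012)&(A[...,2]<.25)&(A[...,0]>.25)&(A[...,0]<.8)&(A[...,1]>-.45)&(A[...,1]<.4)).astype(np.uint8)
    n,l,st,ce=cv2.connectedComponentsWithStats(m)
    for i in range(1,n):
        if st[i,4]>40:
            q=A[l==i]; zt=np.percentile(q[:,2],97); tp=q[q[:,2]>zt-.006]
            print(nm,st[i],'ztop',zt.round(3),'topc',((tp.min(0)+tp.max(0))/2).round(4)[:2],'ext',np.ptp(tp,axis=0).round(3)[:2],'all',q.min(0).round(3)[:2],q.max(0).round(3)[:2])
# bench z, handle by column in top
print('bench',np.nanmedian(P[200:300,200:240,2]))
print(t['im'][180:192:2,225:270:6].tolist()[3])
h=comp(P,(.36,.47,.0,.2),.085,.11); print(len(h)); r=cv2.minAreaRect(h[:,:2].astype(np.float32)); print(r,np.median(h,0))
im=cv2.resize(t['im'][150:200,190:305],None,fx=6,fy=6,interpolation=2); sc=cv2.resize(D['scene']['im'][170:270,60:260],None,fx=3.4,fy=2.8,interpolation=2)
w=max(im.shape[1],sc.shape[1]); save('c1',np.vstack([np.pad(a,((0,0),(0,w-a.shape[1]),(0,0))) for a in(im,sc)]))
```

```text
top cab top ((0.7475951313972473, 0.09806223213672638), (0.24068866670131683, 0.23432578146457672), 83.19302368164062) 0.12531077568132853 [[0.6169999837875366, -0.007499999832361937], [0.8496999740600586, -0.03530000150203705], [0.8781999945640564, 0.2037000060081482], [0.6455000042915344, 0.2313999980688095]]Traceback (most recent call last):
  File "<stdin>", line 10, in <module>
    return umr_minimum(a, axis, None, out, keepdims, initial, where)
ValueError: zero-size array to reduction operation minimum which has no identity
```

```bash
cat > m.py <<'E'
from h import *
D={n:np.load(n+'.npz') for n in('scene','top')}
t=D['top'];P=cloud(t['d'],t['K'],t['Tw']); Q=cloud(D['scene']['d'],D['scene']['K'],D['scene']['Tw'])
def comp(P,box,z0,z1):
    x0,x1,y0,y1=box
    with np.errstate(invalid='ignore'): m=(P[...,0]>x0)&(P[...,0]<x1)&(P[...,1]>y0)&(P[...,1]<y1)&(P[...,2]>z0)&(P[...,2]<z1)
    return P[m]
for nm,A in(('top',P),('scene',Q)):
    c=comp(A,(.5,.93,-.08,.27),.118,.14); r=cv2.minAreaRect(c[:,:2].astype(np.float32)); print(nm,'cab top',r,np.median(c[:,2]),cv2.boxPoints(r).round(4).tolist())
    h=comp(A,(.55,.625,.0,.25),.06,.11)
    if len(h): print('handle',len(h),h.min(0).round(3),h.max(0).round(3),cv2.minAreaRect(h[:,:2].astype(np.float32)),np.median(h,0))
    with np.errstate(invalid='ignore'): m=((A[...,2]>.012)&(A[...,2]<.25)&(A[...,0]>.25)&(A[...,0]<.9)&(A[...,1]>-.45)&(A[...,1]<.4)).astype(np.uint8)
    n,l,st,ce=cv2.connectedComponentsWithStats(m)
    for i in range(1,n):
        if st[i,4]>40:
            q=A[l==i]; zt=np.percentile(q[:,2],97); tp=q[q[:,2]>zt-.006]
            print(nm,st[i].tolist(),'ztop',zt.round(3),'topc',((tp.min(0)+tp.max(0))/2).round(4)[:2],'ext',np.ptp(tp,axis=0).round(3)[:2],'all',q.min(0).round(3)[:2],q.max(0).round(3)[:2])
print('bench',np.nanmedian(P[200:300,200:240,2]))
im=cv2.resize(t['im'][150:200,190:305],None,fx=6,fy=6,interpolation=2); sc=cv2.resize(D['scene']['im'][170:270,60:260],None,fx=3.4,fy=2.8,interpolation=2)
w=max(im.shape[1],sc.shape[1]); save('c1',np.vstack([np.pad(a,((0,0),(0,w-a.shape[1]),(0,0))) for a in(im,sc)]))
E
python3 m.py
```

```text
top cab top ((0.7619196772575378, 0.09637133777141571), (0.2406163513660431, 0.26288533210754395), 83.10771179199219) 0.1253580232577024 [[0.6169999837875366, -0.007300000172108412], [0.878000020980835, -0.03880000114440918], [0.9067999720573425, 0.20000000298023224], [0.6459000110626221, 0.23160000145435333]]
handle 322 [0.586 0.001 0.06 ] [0.625 0.175 0.11 ] ((0.6052908897399902, 0.0880153626203537), (0.0392552986741066, 0.17417357861995697), 0.07418955862522125) [0.60093236 0.08976382 0.10103692]
top [199, 66, 105, 125, 10347] ztop 0.13 topc [0.7609 0.0948] ext [0.277 0.266] all [ 0.586 -0.038] [0.899 0.23 ]
top [317, 79, 76, 15, 633] ztop 0.034 topc [ 0.8837 -0.1842] ext [0.032 0.209] all [ 0.865 -0.291] [ 0.9  -0.08]
top [327, 138, 24, 26, 474] ztop 0.075 topc [ 0.6956 -0.1372] ext [0.052 0.053] all [ 0.666 -0.167] [ 0.723 -0.106]
top [392, 144, 33, 32, 784] ztop 0.022 topc [ 0.6743 -0.3298] ext [0.088 0.088] all [ 0.63  -0.375] [ 0.719 -0.286]
top [367, 162, 11, 11, 80] ztop 0.05 topc [ 0.6502 -0.229 ] ext [0.023 0.019] all [ 0.639 -0.239] [ 0.662 -0.217]
top [324, 203, 24, 25,
[... 1435 characters left out ...]
 0.127 topc [0.7596 0.0926] ext [0.28  0.267] all [ 0.586 -0.042] [0.9   0.226]
scene [115, 216, 36, 55, 1030] ztop 0.133 topc [ 0.4297 -0.3399] ext [0.035 0.032] all [ 0.397 -0.379] [ 0.471 -0.3  ]
scene [251, 267, 29, 39, 935] ztop 0.072 topc [ 0.6955 -0.1403] ext [0.055 0.054] all [ 0.668 -0.172] [ 0.728 -0.112]
scene [211, 285, 13, 19, 178] ztop 0.047 topc [ 0.6507 -0.233 ] ext [0.024 0.023] all [ 0.639 -0.244] [ 0.663 -0.221]
scene [157, 310, 45, 40, 1376] ztop 0.019 topc [ 0.6736 -0.333 ] ext [0.09  0.089] all [ 0.628 -0.378] [ 0.719 -0.289]
scene [253, 334, 95, 76, 1042] ztop 0.031 topc [ 0.8828 -0.1866] ext [0.034 0.209] all [ 0.866 -0.293] [ 0.9   -0.082]
bench 0.0012165551814221631
```

View pics/c1.png

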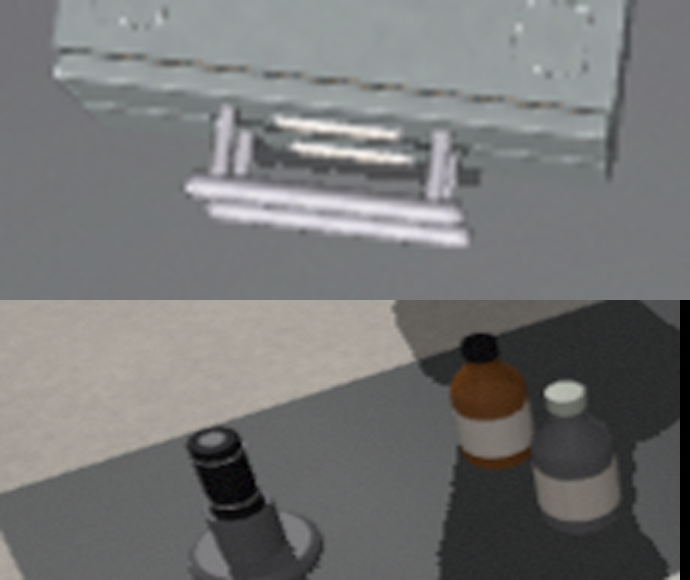

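The crop shows two stacked bars: the top drawer's upper bar runs from crop (190,187) to (460,213), which is about full-image (244,183). The lower drawer's bar lies just below it. Next I'll plan the approach to a hover over the upper bar.

```bash
cat >> h.py <<'E'
def plan(goals,p=None,yaw=None):
    """goals: (x,y,z,yaw); split to calls <=0.1 m per tool axis, <=34 deg; tool pointing down"""
    s=state()
    p=np.array(s['position'] if p is None else p,float); yaw=s['tool_rot'][2] if yaw is None else yaw
    for g in goals:
        while True:
            Rt=R.from_euler('xyz',[np.pi,0,yaw]); dl=Rt.inv().apply(np.array(g[:3])-p); dy=(g[3]-yaw+np.pi)%(2*np.pi)-np.pi
            k=max(1,np.ceil(np.abs(dl).max()/.1-1e-6),np.ceil(abs(dy)/np.radians(34)))
            l=np.round(dl/k/.1,3); r=np.round(-dy/k/np.radians(120),3)
            print('lin',l.tolist(),'rotz',float(r))
            p=p+Rt.apply(l*.1); yaw-=r*np.radians(120)
            if k==1: break
    print('end',p.round(4),round(yaw,4))
E
python3 - <<'E'
from h import *
t=np.load('top.npz')
for uv in [(221.7,181.2),(266.7,185.5),(244.2,183.3)]: print(ray(uv,.1025,t['K'],t['Tw']))
plan([(.596,.115,.22,1.451)])
E
```

```text
[[0.60033941 0.17206269 0.1025    ]]
[[0.5887832  0.05578347 0.1025    ]]
[[0.59468399 0.11384599 0.1025    ]]
lin [0.861, -0.788, 0.015] rotz -0.078
lin [0.977, -0.637, 0.015] rotz -0.078
lin [0.89, -0.391, 0.013] rotz -0.065
lin [0.935, -0.267, 0.013] rotz -0.065
lin [0.963, -0.138, 0.013] rotz -0.064
lin [0.972, -0.008, 0.013] rotz -0.065
lin [0.964, 0.124, 0.013] rotz -0.064
lin [0.939, 0.252, 0.013] rotz -0.065
end [0.596 0.115 0.22 ] 1.4511
```

Emit:
apply_moves(linear=[[0.29,-0.26,0],[0.57,-0.53,0],[0.86,-0.79,0],[0.86,-0.79,0.015],[0.86,-0.79,0.015]], delta_rot=[[0,0,-0.026],[0,0,-0.052],[0,0,-0.078],[0,0,-0.078],[0,0,-0.078]], gripper=-0.4)

```text
clock: 0.52
position: [0.2505, -0.4918, 0.2299]
tool_rot: [-3.141, -0.0, 0.478]
force: [-0.7, 0.3, 0.5]
grip_width: 0.0263
finger_force: 0.0
```

Emit:
apply_moves(linear=[[0.32,-0.21,0],[0.65,-0.42,0],[0.98,-0.64,0.015],[0.98,-0.64,0.015],[0.98,-0.64,0.015]], delta_rot=[[0,0,-0.026],[0,0,-0.052],[0,0,-0.078],[0,0,-0.078],[0,0,-0.078]])

```text
clock: 0.93
position: [0.3078, -0.391, 0.2284]
tool_rot: [3.142, -0.0, 0.64]
force: [-0.0, -0.5, 0.7]
grip_width: 0.0257
finger_force: 0.0
```

Emit:
apply_moves(linear=[[0.3,-0.13,0],[0.6,-0.26,0],[0.89,-0.39,0.015],[0.89,-0.39,0.015],[0.89,-0.39,0.015]], delta_rot=[[0,0,-0.022],[0,0,-0.044],[0,0,-0.065],[0,0,-0.065],[0,0,-0.065]])

```text
clock: 1.35
position: [0.3556, -0.3076, 0.2268]
tool_rot: [-3.142, 0.0, 0.774]
force: [-1.3, -1.4, -0.7]
grip_width: 0.0254
finger_force: 0.0
```

Emit:
apply_moves(linear=[[0.31,-0.09,0],[0.62,-0.18,0],[0.935,-0.27,0.015],[0.935,-0.27,0.015],[0.935,-0.27,0.015]], delta_rot=[[0,0,-0.022],[0,0,-0.044],[0,0,-0.065],[0,0,-0.065],[0,0,-0.065]])

```text
clock: 1.77
position: [0.4036, -0.2231, 0.2252]
tool_rot: [-3.142, 0.0, 0.91]
force: [0.8, 0.0, -0.4]
grip_width: 0.0258
finger_force: 0.0
```

Emit:
apply_moves(linear=[[0.32,-0.05,0],[0.64,-0.09,0],[0.965,-0.14,0.015],[0.965,-0.14,0.015],[0.965,-0.14,0.015]], delta_rot=[[0,0,-0.022],[0,0,-0.044],[0,0,-0.065],[0,0,-0.065],[0,0,-0.065]])

```text
clock: 2.18
position: [0.4518, -0.1385, 0.2236]
tool_rot: [-3.141, 0.0, 1.046]
force: [-1.5, -0.9, 0.0]
grip_width: 0.0256
finger_force: 0.0
```

Emit:
apply_moves(linear=[[0.32,0,0],[0.64,0,0],[0.97,-0.01,0.015],[0.97,-0.01,0.015],[0.97,-0.01,0.015]], delta_rot=[[0,0,-0.022],[0,0,-0.044],[0,0,-0.065],[0,0,-0.065],[0,0,-0.065]])

```text
clock: 2.6
position: [0.4994, -0.0543, 0.2219]
tool_rot: [-3.141, 0.0, 1.182]
force: [-0.7, -1.0, -0.1]
grip_width: 0.0259
finger_force: 0.0
```

Run:
```python
from h import *
s=state(); print(s['position'],s['tool_rot'],s['grip_width'],s['clock'],s['qpos'])
plan([(.5955,.1145,.19,1.451)])
```

```text
[ 0.49935743 -0.05428607  0.22193494] [-3.14103148e+00  3.71263692e-04  1.18152857e+00] 0.025890687750798894 2.6 [ 0.3419707   0.36698308 -0.44801099  1.91048156  0.19858084  0.9079198
 -0.5923026 ]
lin [0.963, 0.124, 0.16] rotz -0.064
lin [0.938, 0.253, 0.159] rotz -0.065
end [0.5955 0.1145 0.19  ] 1.4517
```

Emit:
apply_moves(linear=[[0.32,0.04,0.05],[0.64,0.08,0.1],[0.963,0.124,0.16],[0.963,0.124,0.16],[0.963,0.124,0.16]], delta_rot=[[0,0,-0.022],[0,0,-0.044],[0,0,-0.064],[0,0,-0.064],[0,0,-0.064]])

```text
clock: 3.02
position: [0.5472, 0.0299, 0.2056]
tool_rot: [-3.141, 0.001, 1.315]
force: [-0.2, -0.3, 0.7]
grip_width: 0.0257
finger_force: 0.0
```

Emit:
apply_moves(linear=[[0.32,0.08,0.05],[0.64,0.17,0.1],[0.938,0.253,0.16],[0.938,0.253,0.16],[0.938,0.253,0.16]], delta_rot=[[0,0,-0.022],[0,0,-0.044],[0,0,-0.065],[0,0,-0.065],[0,0,-0.065]])

```text
clock: 3.43
position: [0.5952, 0.114, 0.1897]
tool_rot: [-3.141, 0.001, 1.451]
force: [-0.5, -0.9, 0.4]
grip_width: 0.0255
finger_force: 0.0
```

Run:
```python
from h import *
s=state(); print(s['position'],s['tool_rot'])
im,d,K,Tw=grab('wrist'); P=cloud(d,K,Tw)
# handle bar pixels: bright-ish points at z .085-.11 in front of cabinet
with np.errstate(invalid='ignore'): m=(P[...,2]>.085)&(P[...,2]<.112)&(P[...,0]>.56)&(P[...,0]<.612)&(P[...,1]>.03)&(P[...,1]<.2)
q=P[m]; print(len(q),q.min(0),q.max(0))
for y in np.arange(.05,.19,.01):
    b=q[(abs(q[:,1]-y)<.003)]
    if len(b)>3: print(round(y,3),np.percentile(b[:,0],[2,50,98]).round(4),np.percentile(b[:,2],[50,95]).round(4))
save('w1',im)
```

```text
[0.59523642 0.11401856 0.18965061] [-3.14063676e+00  9.85990565e-04  1.45116129e+00]
2837 [0.582744   0.05746101 0.09553376] [0.61195375 0.17640462 0.10456661]
0.06 [0.5834 0.588  0.5926] [0.101  0.1026]
0.07 [0.5841 0.5973 0.6083] [0.1003 0.1022]
0.08 [0.5849 0.5901 0.5948] [0.1014 0.1025]
0.09 [0.5862 0.5913 0.5967] [0.1015 0.1029]
0.1 [0.5868 0.5922 0.5978] [0.1013 0.1028]
0.11 [0.5881 0.5934 0.599 ] [0.1014 0.1029]
0.12 [0.5892 0.5948 0.6001] [0.1012 0.1027]
0.13 [0.5905 0.5959 0.6012] [0.1014 0.1028]
0.14 [0.5918 0.5971 0.6023] [0.1013 0.1028]
0.15 [0.5932 0.5985 0.6035] [0.1014 0.1028]
0.16 [0.5945 0.6022 0.6117] [0.1011 0.1027]
0.17 [0.5957 0.6007 0.6058] [0.1012 0.1027]
```

View pics/w1.png

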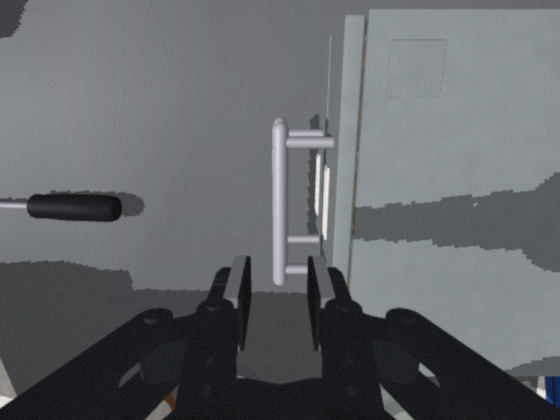

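The bar sits at column 280, midway between the two pads (about 240 and 318), and measures z≈0.097 and x≈0.594 at y=0.114. I'll descend and grip it.

Emit:
apply_moves(linear=[[0,-0.01,0.2],[0,-0.01,0.35],[0,-0.01,0.5],[0,-0.01,0.6],[0,-0.01,0.65]], delta_rot=[[0,0,0],[0,0,0],[0,0,0],[0,0,0],[0,0,0]])

```text
clock: 3.9
position: [0.5937, 0.1134, 0.1244]
tool_rot: [-3.141, 0.001, 1.45]
force: [-0.9, -0.5, -0.6]
grip_width: 0.0261
finger_force: 0.0
```

Emit:
apply_moves(linear=[[0,0,0.1],[0,0,0.2],[0,0,0.3],[0,0,0.38],[0,0,0.44]], delta_rot=[[0,0,0],[0,0,0],[0,0,0],[0,0,0],[0,0,0]])

```text
clock: 4.32
position: [0.5938, 0.1157, 0.0802]
tool_rot: [-3.141, 0.0, 1.453]
force: [-0.4, 0.3, 0.2]
grip_width: 0.0257
finger_force: 0.0
```

Emit:
apply_moves(linear=[[0,0,0],[0,0,0],[0,0,0],[0,0,0],[0,0,0]], delta_rot=[[0,0,0],[0,0,0],[0,0,0],[0,0,0],[0,0,0]], gripper=-1, force=25)

```text
clock: 4.73
position: [0.5935, 0.1158, 0.0807]
tool_rot: [-3.14, 0.0, 1.453]
force: [1.1, 1.8, -25.1]
grip_width: 0.0099
finger_force: 24.1
```

Emit:
apply_moves(linear=[[0,-0.05,0],[0,-0.1,0],[0,-0.15,0],[0,-0.2,0],[0,-0.25,0]], delta_rot=[[0,0,0],[0,0,0],[0,0,0],[0,0,0],[0,0,0]])

```text
clock: 5.15
position: [0.5683, 0.1188, 0.0808]
tool_rot: [-3.14, 0.0, 1.453]
force: [2.5, 3.0, -28.9]
grip_width: 0.0099
finger_force: 24.2
```

Emit:
apply_moves(linear=[[0,-0.12,0],[0,-0.24,0],[0,-0.36,0],[0,-0.48,0],[0,-0.6,0]], delta_rot=[[0,0,0],[0,0,0],[0,0,0],[0,0,0],[0,0,0]])

```text
clock: 5.57
position: [0.5085, 0.126, 0.0808]
tool_rot: [-3.141, -0.0, 1.453]
force: [3.2, 4.1, -34.4]
grip_width: 0.0096
finger_force: 24.2
```

Emit:
apply_moves(linear=[[0,-0.1,0],[0,-0.2,0],[0,-0.3,0],[0,-0.4,0],[0,-0.48,0]], delta_rot=[[0,0,0],[0,0,0],[0,0,0],[0,0,0],[0,0,0]])

```text
clock: 5.98
position: [0.461, 0.1316, 0.0812]
tool_rot: [-3.141, -0.0, 1.453]
force: [2.1, 4.4, -30.6]
grip_width: 0.0096
finger_force: 24.3
```

Emit:
apply_moves(linear=[[0,-0.02,0],[0,-0.04,0],[0,-0.06,0],[0,-0.08,0],[0,-0.09,0]], delta_rot=[[0,0,0],[0,0,0],[0,0,0],[0,0,0],[0,0,0]])

```text
clock: 6.4
position: [0.4568, 0.1323, 0.0823]
tool_rot: [3.135, -0.002, 1.452]
force: [32.6, -4.6, -37.0]
grip_width: 0.0098
finger_force: 24.5
```

Emit:
apply_moves(linear=[[0,0.01,0],[0,0.02,0],[0,0.03,0],[0,0.035,0],[0,0.035,0]], delta_rot=[[0,0,0],[0,0,0],[0,0,0],[0,0,0],[0,0,0]])

```text
clock: 6.82
position: [0.4572, 0.1322, 0.0822]
tool_rot: [3.14, -0.0, 1.453]
force: [0.1, -3.0, 7.5]
grip_width: 0.0096
finger_force: 27.4
```

Emit:
apply_moves(linear=[[0,0,0],[0,0,0],[0,0,0],[0,0,0],[0,0,0]], delta_rot=[[0,0,0],[0,0,0],[0,0,0],[0,0,0],[0,0,0]], gripper=-0.4)

```text
clock: 7.23
position: [0.4565, 0.1321, 0.0813]
tool_rot: [-3.142, -0.0, 1.453]
force: [0.0, -0.3, -0.7]
grip_width: 0.0257
finger_force: 0.0
```

Emit:
apply_moves(linear=[[0,0,-0.2],[0,0,-0.4],[0,0,-0.6],[0,0,-0.8],[0,0,-1]], delta_rot=[[0,0,0],[0,0,0],[0,0,0],[0,0,0],[0,0,0]])

```text
clock: 7.65
position: [0.4563, 0.1321, 0.1823]
tool_rot: [-3.141, -0.0, 1.453]
force: [-0.3, 0.4, 0.2]
grip_width: 0.0255
finger_force: 0.0
```

Emit:
apply_moves(linear=[[0,0.25,-0.3],[0,0.5,-0.6],[0,0.75,-0.9],[0,1,-1],[0,1,-1]], delta_rot=[[0,0,0],[0,0,0],[0,0,0],[0,0,0],[0,0,0]])

```text
clock: 8.07
position: [0.5601, 0.1195, 0.2837]
tool_rot: [3.137, -0.002, 1.451]
force: [0.8, -0.3, -0.8]
grip_width: 0.0256
finger_force: 0.0
```

Run:
```python
from h import *
s=state(); print(s['position'],s['tool_rot'],s['force'])
im,d,K,Tw=grab('wrist'); np.savez('w2',im=im,d=d,K=K,Tw=Tw); save('w2',im)
for n in('scene','top'):
    im,d,K,Tw=grab(n); np.savez(n+'2',im=im,d=d,K=K,Tw=Tw)
```

```text
[0.56009561 0.11950955 0.28367343] [ 3.13708667e+00 -1.73906682e-03  1.45054299e+00] [ 0.82819912 -0.34252063 -0.82396237]
```

View pics/w2.png

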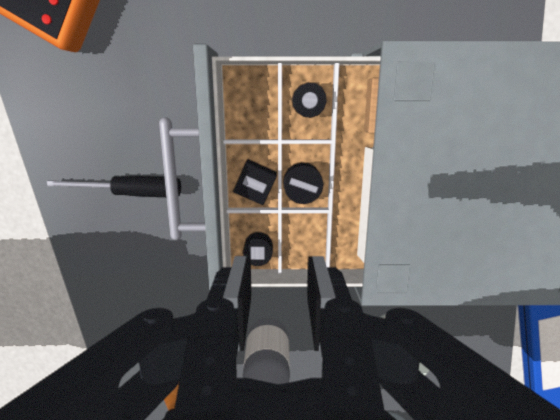

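The square mount is at pixel (256,183), in the middle of the front row, rotated about 25°. The round mounts are at (309,100), (303,184) and (258,249), and the drawer is out.

```bash
cat > sq.py <<'E'
from h import *
def square(f,uv0,zt=.092):
    im,d,K,Tw=f['im'],f['d'],f['K'],f['Tw']; P=cloud(d,K,Tw)
    g=im.max(-1); m=((g<60)).astype(np.uint8)
    # fill strip: close
    m=cv2.morphologyEx(m,cv2.MORPH_OPEN,np.ones((3,3),np.uint8))
    n,l,st,ce=cv2.connectedComponentsWithStats(m); i=np.argmin(np.where(st[:,4]>100,np.hypot(*(ce-uv0).T),1e9)); 
    cs,_=cv2.findContours((l==i).astype(np.uint8),cv2.RETR_EXTERNAL,cv2.CHAIN_APPROX_NONE); c=max(cs,key=cv2.contourArea)
    mm=np.zeros_like(m); cv2.drawContours(mm,[c],-1,1,-1)
    q=P[mm>0]; q=q[np.isfinite(q[:,2])]; zt_m=np.median(q[:,2]); 
    top=q[abs(q[:,2]-zt_m)<.004]
    r=cv2.minAreaRect(top[:,:2].astype(np.float32))
    print('blob',st[i],'z',zt_m.round(4),'cloud rect',np.round(r[0],4),np.round(r[1],4),r[2])
    x=ray(c[:,0],zt,K,Tw); r=cv2.minAreaRect(x[:,:2].astype(np.float32)); print('ray rect',np.round(r[0],4),np.round(r[1],4),r[2])
    # strip: bright inside
    return zt_m
E
python3 - <<'E'
from sq import *
w=np.load('w2.npz'); square(w,(256,183))
P=cloud(w['d'],w['K'],w['Tw'])
for u in (300,215,208): pass
row=P[150]; print([ (u,row[u].round(3).tolist()) for u in (202,206,210,214,218,370,376,382,388,392)])
t=np.load('top2.npz'); A=np.load('top.npz')
for n in('top','scene'):
    a=np.load(n+'.npz');b=np.load(n+'2.npz');
E
```

```text
blob [234 160  43  44 935] z 0.0916 cloud rect [0.5351 0.1201] [0.0335 0.0333] 58.58990478515625
ray rect [0.5358 0.1214] [0.0363 0.0331] 58.73348617553711
[(202, [0.497, 0.162, 0.12]), (206, [0.5, 0.161, 0.12]), (210, [0.503, 0.161, 0.12]), (214, [0.506, 0.16, 0.115]), (218, [0.507, 0.158, 0.103]), (370, [0.652, 0.138, 0.085]), (376, [0.647, 0.144, 0.125]), (382, [0.652, 0.143, 0.123]), (388, [0.657, 0.143, 0.126]), (392, [0.661, 0.142, 0.124])]
```

Run:
```python
from h import *
plan([(.43,-.337,.25,1.2)])
```

```text
lin [-0.938, -0.142, 0.061] rotz 0.024
lin [-0.944, -0.094, 0.061] rotz 0.024
lin [-0.947, -0.047, 0.062] rotz 0.024
lin [-0.948, 0.001, 0.061] rotz 0.024
lin [-0.948, 0.049, 0.062] rotz 0.025
end [ 0.43  -0.337  0.25 ] 1.2
```

Emit:
apply_moves(linear=[[-0.31,-0.05,0.02],[-0.63,-0.09,0.04],[-0.938,-0.142,0.06],[-0.938,-0.142,0.06],[-0.938,-0.142,0.06]], delta_rot=[[0,0,0.008],[0,0,0.016],[0,0,0.024],[0,0,0.024],[0,0,0.024]], gripper=0.5)

```text
clock: 8.63
position: [0.5295, 0.0274, 0.2749]
tool_rot: [-3.141, 0.001, 1.401]
force: [0.4, -0.0, 0.4]
grip_width: 0.0642
finger_force: 0.0
```

Emit:
apply_moves(linear=[[-0.31,-0.03,0.02],[-0.63,-0.06,0.04],[-0.944,-0.094,0.06],[-0.944,-0.094,0.06],[-0.944,-0.094,0.06]], delta_rot=[[0,0,0.008],[0,0,0.016],[0,0,0.024],[0,0,0.024],[0,0,0.024]])

```text
clock: 9.05
position: [0.505, -0.063, 0.269]
tool_rot: [-3.141, 0.0, 1.351]
force: [0.3, 1.7, 0.3]
grip_width: 0.0641
finger_force: 0.0
```

Emit:
apply_moves(linear=[[-0.31,-0.02,0.02],[-0.63,-0.03,0.04],[-0.947,-0.047,0.06],[-0.947,-0.047,0.06],[-0.947,-0.047,0.06]], delta_rot=[[0,0,0.008],[0,0,0.016],[0,0,0.024],[0,0,0.024],[0,0,0.024]])

```text
clock: 9.47
position: [0.4805, -0.1538, 0.263]
tool_rot: [-3.141, -0.0, 1.302]
force: [0.3, 0.7, -0.4]
grip_width: 0.0641
finger_force: 0.0
```

Emit:
apply_moves(linear=[[-0.31,0,0.02],[-0.63,0,0.04],[-0.948,0,0.06],[-0.948,0,0.06],[-0.948,0,0.06]], delta_rot=[[0,0,0.008],[0,0,0.016],[0,0,0.024],[0,0,0.024],[0,0,0.024]])

```text
clock: 9.88
position: [0.4558, -0.2449, 0.257]
tool_rot: [-3.141, -0.001, 1.252]
force: [-0.3, -0.1, 0.2]
grip_width: 0.0637
finger_force: 0.0
```

Emit:
apply_moves(linear=[[-0.31,0.02,0.02],[-0.63,0.03,0.04],[-0.948,0.05,0.06],[-0.948,0.05,0.06],[-0.948,0.05,0.06]], delta_rot=[[0,0,0.008],[0,0,0.016],[0,0,0.025],[0,0,0.025],[0,0,0.025]])

```text
clock: 10.3
position: [0.4313, -0.3363, 0.251]
tool_rot: [-3.141, -0.001, 1.201]
force: [-0.5, 1.2, -0.7]
grip_width: 0.0639
finger_force: 0.0
```

Emit:
apply_moves(linear=[[0,0,0],[0,0,0],[0,0,0],[0,0,0],[0,0,0]], delta_rot=[[0,0,0],[0,0,0],[0,0,0],[0,0,0],[0,0,0]])

```text
clock: 10.72
position: [0.4308, -0.3366, 0.2514]
tool_rot: [3.141, -0.0, 1.201]
force: [0.6, 0.0, 0.5]
grip_width: 0.0637
finger_force: 0.0
```

Run:
```python
from h import *
s=state(); print(s['position'],s['tool_rot'])
im,d,K,Tw=grab('wrist'); np.savez('w3',im=im,d=d,K=K,Tw=Tw); save('w3',im)
P=cloud(d,K,Tw)
for z0,z1 in((.126,.14),(.10,.125),(.05,.066),(.003,.04)):
    with np.errstate(invalid='ignore'): m=(P[...,2]>z0)&(P[...,2]<z1)&(np.hypot(P[...,0]-.43,P[...,1]+.337)<.06)
    q=P[m]
    if len(q)>10: print(z0,len(q),'mid',((q.min(0)+q.max(0))/2).round(4),'circ',cv2.minEnclosingCircle(q[:,:2].astype(np.float32)),np.median(q[:,2]))
# settled drawer view from top/scene with arm away
t2=grab('top'); np.savez('top3',**dict(zip(('im','d','K','Tw'),t2)))
t2=grab('scene'); np.savez('scene3',**dict(zip(('im','d','K','Tw'),t2)))
a=np.load('top3.npz'); b=np.load('scene3.npz')
save('c2',np.hstack([cv2.resize(a['im'][60:210,185:305],None,fx=3,fy=3,interpolation=2),cv2.resize(b['im'][150:300,240:390],None,fx=2.6,fy=3,interpolation=2)]))
```

```text
[ 0.43083818 -0.33655656  0.25141932] [ 3.14139783e+00 -1.93256995e-05  1.20070904e+00]
0.126 1367 mid [ 0.4265 -0.3356  0.1303] circ ((0.4264601469039917, -0.3358505368232727), 0.0171002596616745) 0.1316440851084204
0.1 238 mid [ 0.428  -0.3291  0.1125] circ ((0.4278203547000885, -0.33262667059898376), 0.016772691160440445) 0.113865597769189
0.05 512 mid [ 0.4266 -0.3327  0.0579] circ ((0.4266226589679718, -0.3354867100715637), 0.02284908853471279) 0.05921541419933357
0.003 2994 mid [ 0.4308 -0.3308  0.0215] circ ((0.4307650625705719, -0.3328555226325989), 0.05602581053972244) 0.011300756920537808
```

View pics/w3.png

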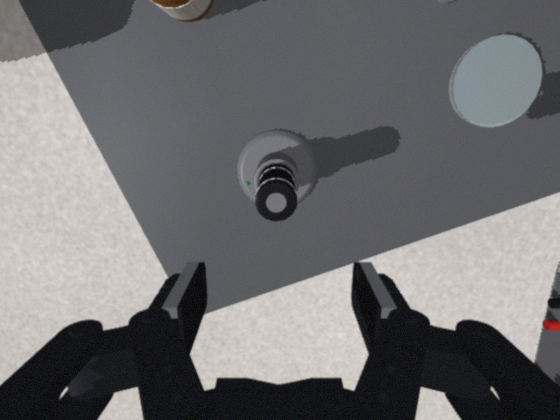

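View pics/c2.png

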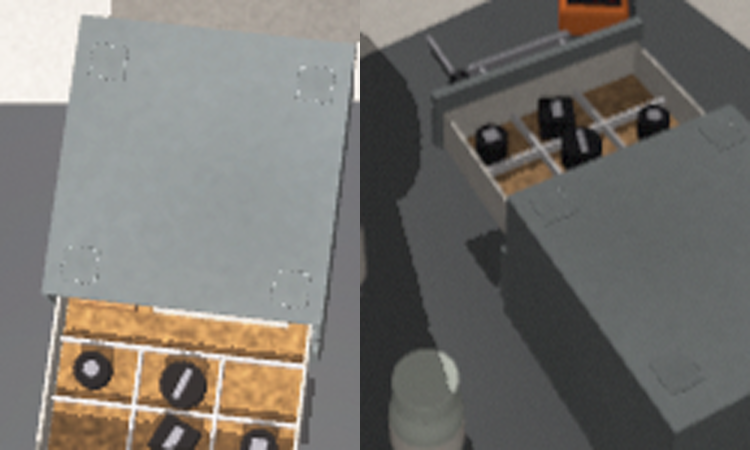

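In the wrist view the scope top is at (277,201), giving (0.4265,-0.336) and z 0.132. In the second picture, the square mount sits at crop (173,432) in the top-camera half. I'll descend on the scope.

Emit:
apply_moves(linear=[[-0.01,-0.042,0.2],[-0.01,-0.042,0.4],[-0.01,-0.042,0.6],[-0.01,-0.042,0.8],[-0.01,-0.042,0.95]], delta_rot=[[0,0,0],[0,0,0],[0,0,0],[0,0,0],[0,0,0]])

```text
clock: 11.28
position: [0.4259, -0.3362, 0.1549]
tool_rot: [-3.141, -0.0, 1.2]
force: [0.0, 0.3, -0.5]
grip_width: 0.0641
finger_force: 0.0
```

Emit:
apply_moves(linear=[[0,0,0.2],[0,0,0.4],[0,0,0.6],[0,0,0.75],[0,0,0.75]], delta_rot=[[0,0,0],[0,0,0],[0,0,0],[0,0,0],[0,0,0]])

```text
clock: 11.7
position: [0.4251, -0.3356, 0.0788]
tool_rot: [-3.138, -0.001, 1.2]
force: [-0.5, 0.8, 0.5]
grip_width: 0.0636
finger_force: 0.0
```

Run:
```python
from h import *
from sq import square
s=state(); print(s['position'],s['tool_rot'])
square(np.load('top3.npz'),(242.7,204))
b=np.load('scene3.npz'); square(b,(240+(555-360)/2.6,150+118/3))
```

```text
[ 0.42511916 -0.33558111  0.07878727] [-3.13792536e+00 -1.07743384e-03  1.20000569e+00]
blob [     0      0    560    420 229122] z 0.0019 cloud rect [0.525  0.0338] [1.1018 1.6209] 0.0603058785200119
ray rect [0.5478 0.0377] [1.5147 1.1021] 89.4095230102539
blob [308 182  25  24 290] z 0.0907 cloud rect [0.5606 0.1109] [0.0429 0.0883] 80.30662536621094
ray rect [0.563  0.1061] [0.0501 0.0916] 79.68225860595703
```

Emit:
apply_moves(linear=[[0,0,0],[0,0,0],[0,0,0],[0,0,0],[0,0,0]], delta_rot=[[0,0,0],[0,0,0],[0,0,0],[0,0,0],[0,0,0]], gripper=-1, force=40)

```text
clock: 12.12
position: [0.4269, -0.337, 0.0824]
tool_rot: [3.14, 0.001, 1.2]
force: [-0.2, -1.1, 9.7]
grip_width: 0.033
finger_force: 40.2
```

Emit:
apply_moves(linear=[[0,0,-0.02],[0,0,-0.06],[0,0,-0.1],[0,0,-0.14],[0,0,-0.18]], delta_rot=[[0,0,0],[0,0,0],[0,0,0],[0,0,0],[0,0,0]])

```text
clock: 12.53
position: [0.4262, -0.3365, 0.0999]
tool_rot: [3.142, 0.0, 1.2]
force: [-0.0, 0.4, -1.2]
grip_width: 0.0333
finger_force: 39.7
```

Emit:
apply_moves(linear=[[0,0,-0.12],[0,0,-0.3],[0,0,-0.5],[0,0,-0.7],[0,0,-0.85]], delta_rot=[[0,0,0],[0,0,0],[0,0,0],[0,0,0],[0,0,0]])

```text
clock: 12.95
position: [0.4264, -0.3366, 0.1868]
tool_rot: [3.14, 0.0, 1.2]
force: [0.7, -0.7, -1.3]
grip_width: 0.0332
finger_force: 40.3
```

Emit:
apply_moves(linear=[[0,0,-0.2],[0,0,-0.4],[0,0,-0.6],[0,0,-0.75],[0,0,-0.8]], delta_rot=[[0,0,0],[0,0,0],[0,0,0],[0,0,0],[0,0,0]])

```text
clock: 13.37
position: [0.4268, -0.3368, 0.2673]
tool_rot: [3.138, 0.001, 1.2]
force: [0.7, -0.9, -0.9]
grip_width: 0.0331
finger_force: 40.3
```

Run:
```python
from h import *
s=state(); print(s['position'],s['tool_rot'],s['force'],s['grip_width'])
plan([(.535,.12,.265,1.2)])
```

```text
[ 0.42678016 -0.33676525  0.26731216] [3.13846034e+00 8.41811093e-04 1.19978253e+00] [ 0.65754188 -0.93935163 -0.90765108] 0.0331199338091629
lin [0.93, -0.129, 0.005] rotz -0.0
lin [0.93, -0.13, 0.005] rotz -0.0
lin [0.93, -0.129, 0.004] rotz -0.0
lin [0.93, -0.13, 0.005] rotz -0.0
lin [0.929, -0.129, 0.004] rotz -0.0
end [0.535 0.12  0.265] 1.1998
```

Emit:
apply_moves(linear=[[0.1,-0.014,0],[0.3,-0.042,0],[0.5,-0.07,0],[0.7,-0.098,0],[0.93,-0.13,0]], delta_rot=[[0,0,0],[0,0,0],[0,0,0],[0,0,0],[0,0,0]])

```text
clock: 13.78
position: [0.4474, -0.2436, 0.2633]
tool_rot: [-3.14, -0.0, 1.2]
force: [1.0, 0.7, -0.8]
grip_width: 0.033
finger_force: 40.3
```

Emit:
apply_moves(linear=[[0.19,-0.026,0],[0.37,-0.052,0],[0.56,-0.078,0],[0.74,-0.104,0],[0.93,-0.13,0]], delta_rot=[[0,0,0],[0,0,0],[0,0,0],[0,0,0],[0,0,0]])

```text
clock: 14.2
position: [0.4689, -0.152, 0.2634]
tool_rot: [-3.14, -0.0, 1.2]
force: [-0.3, 0.8, -1.2]
grip_width: 0.0335
finger_force: 40.3
```

Emit:
apply_moves(linear=[[0.19,-0.026,0],[0.37,-0.052,0],[0.56,-0.078,0],[0.74,-0.104,0],[0.93,-0.13,0]], delta_rot=[[0,0,0],[0,0,0],[0,0,0],[0,0,0],[0,0,0]])

```text
clock: 14.62
position: [0.4903, -0.0607, 0.2634]
tool_rot: [-3.14, 0.0, 1.2]
force: [0.2, 0.6, -1.9]
grip_width: 0.033
finger_force: 40.3
```

Emit:
apply_moves(linear=[[0.19,-0.026,0],[0.37,-0.052,0],[0.56,-0.078,0],[0.7,-0.098,0],[0.8,-0.112,0]], delta_rot=[[0,0,0],[0,0,0],[0,0,0],[0,0,0],[0,0,0]])

```text
clock: 15.03
position: [0.509, 0.0184, 0.2635]
tool_rot: [-3.14, 0.0, 1.202]
force: [-0.6, 1.2, -0.6]
grip_width: 0.0329
finger_force: 40.3
```

Emit:
apply_moves(linear=[[0,0,0],[0,0,0],[0,0,0],[0,0,0],[0,0,0]], delta_rot=[[0,0,0],[0,0,0],[0,0,0],[0,0,0],[0,0,0]])

```text
clock: 15.45
position: [0.5095, 0.0156, 0.2643]
tool_rot: [3.142, 0.0, 1.199]
force: [-0.1, 0.6, -1.5]
grip_width: 0.0334
finger_force: 40.3
```

Run:
```python
from h import *
from sq import square
s=state(); print(s['position'],s['tool_rot'],s['qd'].round(3))
f=dict(zip(('im','d','K','Tw'),grab('wrist'))); np.savez('w4',**f); save('w4',f['im'])
c=np.linalg.inv(f['Tw'])@np.array([.535,.12,.092,1]); uv=(f['K']@c[:3])[:2]/c[2]; print(uv)
square(f,uv)
```

```text
[0.50949287 0.01556344 0.26426297] [3.14158860e+00 2.28290981e-04 1.19871594e+00] [-0.002 -0.    -0.002 -0.002 -0.001  0.001 -0.001]
[263.70376499  60.92770807]
blob [ 243   38   44   49 1276] z 0.0917 cloud rect [0.5351 0.1192] [0.0332 0.033 ] 58.34943771362305
ray rect [0.535 0.119] [0.0336 0.033 ] 58.32918930053711
```

View pics/w4.png

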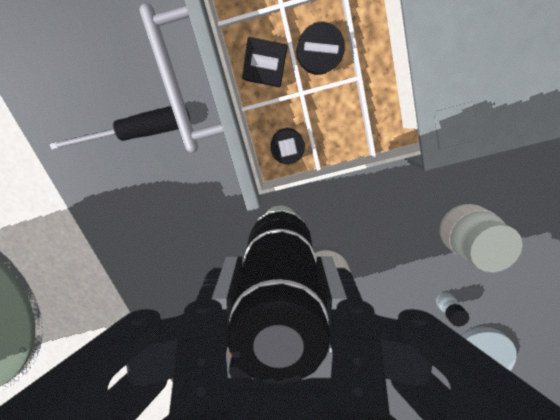

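The square mount is at (265,62), giving centre (0.535,0.119) and top z 0.0917, consistent over two wrist views. Next I'll measure how the scope sits in the gripper.

```bash
cat > sc.py <<'E'
from h import *
def scope():
    s=state(); T=Ttool(s); print('tcp',s['position'].round(4),s['tool_rot'].round(4))
    for n in('wrist','scene','top'):
        im,d,K,Tw=grab(n); P=cloud(d,K,Tw); q=P[np.isfinite(P[...,2])]; t=(q-T[:3,3])@T[:3,:3]
        m=(np.hypot(t[:,0],t[:,1])<.03)&(t[:,2]>-.07)&(t[:,2]<.09); t=t[m]
        print(n,len(t),'cam dir tool',((Tw[:3,3]-T[:3,3])@T[:3,:3]).round(2))
        for z in np.arange(-.055,.08,.01):
            b=t[abs(t[:,2]-z)<.005]
            if len(b)>8:
                # circle fit
                A=np.c_[2*b[:,:2],np.ones(len(b))]; c=np.linalg.lstsq(A,(b[:,:2]**2).sum(1),rcond=None)[0]; r=np.sqrt(c[2]+c[0]**2+c[1]**2)
                print(' z%.3f n%d x[%.4f %.4f] y[%.4f %.4f] fit c(%.4f,%.4f) r%.4f'%(z,len(b),b[:,0].min(),b[:,0].max(),b[:,1].min(),b[:,1].max(),c[0],c[1],r))
        if len(t): print(' zrange tool',np.percentile(t[:,2],[0,1,99,100]).round(4))
E
python3 -c "
from sc import *; scope()"
```

```text
tcp [0.5095 0.0157 0.2643] [-3.1416e+00  1.0000e-04  1.1988e+00]
wrist 19960 cam dir tool [ 0.08 -0.   -0.14]
 z-0.055 n2293 x[-0.0128 0.0160] y[-0.0277 0.0298] fit c(0.0177,-0.0002) r0.0214
 z-0.045 n8331 x[-0.0155 0.0183] y[-0.0276 0.0293] fit c(0.0051,-0.0003) r0.0145
 z-0.035 n2312 x[-0.0116 0.0183] y[-0.0291 0.0283] fit c(-0.0028,-0.0015) r0.0212
 z-0.025 n1813 x[0.0035 0.0182] y[-0.0294 0.0285] fit c(-0.0151,-0.0009) r0.0319
 z-0.015 n1480 x[0.0033 0.0179] y[-0.0292 0.0285] fit c(-0.0148,-0.0009) r0.0315
 z-0.005 n930 x[0.0037 0.0181] y[-0.0291 0.0272] fit c(-0.0096,-0.0015) r0.0266
 z0.005 n625 x[0.0034 0.0180] y[-0.0182 0.0153] fit c(0.0006,-0.0015) r0.0168
 z0.015 n353 x[0.0039 0.0184] y[-0.0175 0.0152] fit c(0.0007,-0.0014) r0.0167
 z0.025 n453 x[0.0036 0.0183] y[-0.0179 0.0153] fit c(0.0008,-0.0013) r0.0168
 z0.035 n246 x[0.0051 0.0182] y[-0.0181 0.0150] fit c(0.0006,-0.0012) r0.0172
 z0.045 n54 x[0.0098 0.0173] y[-0.0133 0.0126] fit c(0.0007,-0.0012) r0.0161
 z0.055 n15 x[0.0107 0.0128] y[-0.0051 0.0053] fit c(0.0019,-0.0009) r0.0106
 z0.065 n82 x[0.0068 0.0121] y[-0.0097
[... 450 characters left out ...]
.005 n36 x[-0.0181 0.0136] y[0.0039 0.0293] fit c(-0.0018,0.0117) r0.0146
 z0.005 n50 x[-0.0189 0.0132] y[-0.0024 0.0213] fit c(-0.0020,0.0022) r0.0156
 z0.015 n55 x[-0.0185 0.0133] y[0.0003 0.0209] fit c(-0.0021,0.0023) r0.0155
 z0.025 n59 x[-0.0184 0.0132] y[0.0024 0.0191] fit c(-0.0020,0.0023) r0.0155
 z0.035 n48 x[-0.0190 0.0131] y[0.0033 0.0204] fit c(-0.0023,0.0026) r0.0156
 z0.045 n34 x[-0.0177 0.0104] y[-0.0013 0.0192] fit c(-0.0028,0.0031) r0.0134
 z0.055 n36 x[-0.0140 0.0091] y[0.0013 0.0144] fit c(-0.0024,0.0025) r0.0109
 z0.065 n27 x[-0.0131 0.0058] y[0.0025 0.0149] fit c(-0.0030,0.0042) r0.0088
 zrange tool [-0.0697 -0.0687  0.0678  0.0702]
top 0 cam dir tool [-0.07 -0.1  -1.02]
```

```bash
python3 -c "
from h import *
plan([(.5359,.1179,.264,1.2)])"
```

```text
lin [0.523, -0.062, 0.002] rotz -0.0
lin [0.522, -0.063, 0.001] rotz -0.0
end [0.5359 0.1179 0.264 ] 1.1993
```

Emit:
apply_moves(linear=[[0.07,-0.008,0],[0.18,-0.021,0],[0.3,-0.036,0],[0.42,-0.05,0],[0.523,-0.062,0]], delta_rot=[[0,0,0],[0,0,0],[0,0,0],[0,0,0],[0,0,0]])

```text
clock: 16.07
position: [0.5231, 0.0694, 0.2643]
tool_rot: [-3.141, -0.0, 1.201]
force: [-0.5, -0.6, -1.4]
grip_width: 0.0333
finger_force: 40.3
```

Emit:
apply_moves(linear=[[0.12,-0.014,0],[0.25,-0.03,0],[0.36,-0.043,0],[0.46,-0.055,0],[0.522,-0.063,0]], delta_rot=[[0,0,0],[0,0,0],[0,0,0],[0,0,0],[0,0,0]])

```text
clock: 16.48
position: [0.5361, 0.1198, 0.2642]
tool_rot: [-3.141, -0.0, 1.201]
force: [-1.0, 0.7, -1.2]
grip_width: 0.0333
finger_force: 40.3
```

Emit:
apply_moves(linear=[[0,0,0.05],[0,0,0.15],[0,0,0.28],[0,0,0.42],[0,0,0.5]], delta_rot=[[0,0,0],[0,0,0],[0,0,0],[0,0,0],[0,0,0]])

```text
clock: 16.9
position: [0.5351, 0.1171, 0.2122]
tool_rot: [-3.14, 0.001, 1.199]
force: [0.6, -0.3, -2.8]
grip_width: 0.0333
finger_force: 40.2
```

Emit:
apply_moves(linear=[[0,0,0.06],[0,0,0.12],[0,0,0.17],[0,0,0.2],[0,0,0.2]], delta_rot=[[0,0,0],[0,0,0],[0,0,0],[0,0,0],[0,0,0]])

```text
clock: 17.32
position: [0.5357, 0.1181, 0.1939]
tool_rot: [-3.141, 0.0, 1.2]
force: [-0.3, -0.8, -1.2]
grip_width: 0.0333
finger_force: 40.2
```

Run:
```python
from h import *
s=state(); print(s['position'],s['tool_rot'],s['force'])
im,d,K,Tw=grab('wrist'); b=grab('scene')
np.savez('s5',**dict(zip(('im','d','K','Tw'),b)))
save('w5',np.hstack([cv2.resize(im[100:380,170:390],None,fx=1.8,fy=2),cv2.resize(b[0][140:230,260:350],None,fx=4.4,fy=6.22,interpolation=2)]))
plan([(.5359,.1179,.172,1.2)])
```

```text
[0.53572857 0.11811942 0.19388629] [-3.14122216e+00  2.46811313e-04  1.19973617e+00] [-0.32529279 -0.75570588 -1.21067076]
lin [-0.004, 0.0, 0.225] rotz -0.0
end [0.5358 0.1179 0.172 ] 1.1998
```

View pics/w5.png

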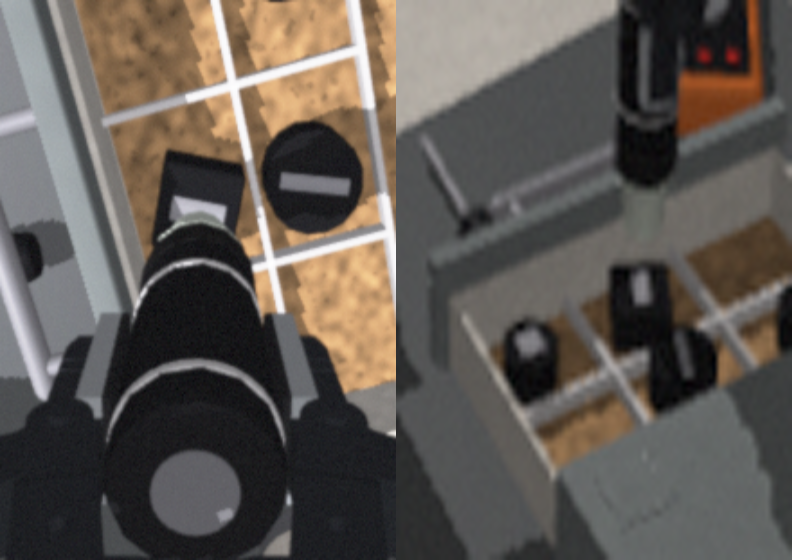

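The nose (crop 642) is lined up with the mount (crop 640) in the scene half, with about 30 mm of gap left. I'll make the final descent.

Emit:
apply_moves(linear=[[0,0,0.05],[0,0,0.1],[0,0,0.15],[0,0,0.19],[0,0,0.22]], delta_rot=[[0,0,0],[0,0,0],[0,0,0],[0,0,0],[0,0,0]])

```text
clock: 17.83
position: [0.5356, 0.1182, 0.1716]
tool_rot: [-3.141, 0.0, 1.2]
force: [0.8, 0.3, -1.4]
grip_width: 0.0332
finger_force: 40.2
```

Emit:
apply_moves(linear=[[0,0,0],[0,0,0],[0,0,0],[0,0,0],[0,0,0]], delta_rot=[[0,0,0],[0,0,0],[0,0,0],[0,0,0],[0,0,0]])

```text
clock: 18.25
position: [0.536, 0.1182, 0.1725]
tool_rot: [3.141, -0.0, 1.2]
force: [1.1, 0.3, -1.1]
grip_width: 0.0333
finger_force: 40.2
```

Run:
```python
from h import *
s=state(); print(s['position'],s['tool_rot'],s['force'],s['qd'].round(3))
f=grab('scene'); im,d,K,Tw=f; P=cloud(d,K,Tw); w=grab('wrist'); W=cloud(*w[1:])
T=Ttool(s)
for n,A in(('scene',P),('wrist',W)):
    q=A[np.isfinite(A[...,2])]; q=q[np.hypot(q[:,0]-.535,q[:,1]-.119)<.016]
    h,e=np.histogram(q[:,2],np.arange(.066,.16,.004)); print(n,dict(zip(e.round(3).tolist(),h.tolist())))
    nz=q[(q[:,2]>.097)&(q[:,2]<.115)]; print('nose',nz.min(0).round(4) if len(nz) else 0,nz.max(0).round(4) if len(nz) else 0)
q=W[np.isfinite(W[...,2])]; t=(q-T[:3,3])@T[:3,:3]
for z in(.015,.03,.04):
    b=t[(abs(t[:,2]-z)<.005)&(np.hypot(t[:,0],t[:,1])<.03)]
    A=np.c_[2*b[:,:2],np.ones(len(b))]; print(z,np.linalg.lstsq(A,(b[:,:2]**2).sum(1),rcond=None)[0][:2].round(4))
# cabinet / drawer front check
b=np.load('scene3.npz')['im']
save('s6',np.hstack([cv2.resize(im[140:230,260:350],None,fx=4.4,fy=6.2,interpolation=2),cv2.resize(w[0][140:330,190:370],None,fx=2.2,fy=2.94)]))
```

```text
[0.53597882 0.11821555 0.17252348] [ 3.14125318e+00 -2.42616760e-04  1.19965051e+00] [ 1.09187289  0.29773674 -1.12655416] [ 0.002  0.001  0.001  0.001 -0.     0.001  0.   ]
scene {0.066: 0, 0.07: 0, 0.074: 0, 0.078: 0, 0.082: 0, 0.086: 4, 0.09: 44, 0.094: 1, 0.098: 0, 0.102: 10, 0.106: 9, 0.11: 7, 0.114: 13, 0.118: 7, 0.122: 2, 0.126: 1, 0.13: 1, 0.134: 2, 0.138: 0, 0.142: 1, 0.146: 0, 0.15: 1, 0.154: 2}
nose [0.5304 0.1043 0.1032] [0.549  0.1217 0.1149]
wrist {0.066: 0, 0.07: 0, 0.074: 0, 0.078: 0, 0.082: 0, 0.086: 2, 0.09: 603, 0.094: 1, 0.098: 0, 0.102: 30, 0.106: 37, 0.11: 27, 0.114: 5, 0.118: 0, 0.122: 0, 0.126: 4, 0.13: 0, 0.134: 0, 0.138: 0, 0.142: 0, 0.146: 0, 0.15: 1, 0.154: 0}
nose [0.5297 0.1222 0.1026] [0.5461 0.1311 0.1148]
0.015 [ 0.0006 -0.0015]
0.03 [ 0.0008 -0.0013]
0.04 [ 0.0007 -0.0012]Traceback (most recent call last):
  File "<stdin>", line 15, in <module>
    return _nx.concatenate(arrs, 1, dtype=dtype, casting=casting)
           ~~~~~~~~~~~~~~~^^^^^^^^^^^^^^^^^^^^^^^^^^^^^^^^^^^^^^^
ValueError: all the input array dimensions except for the concatenation axis must match exactly, but along dimension 0, the array at index 0 has size 558 and the array at index 1 has size 559
```

Run:
```python
from h import *
u=np.array([np.cos(-.119),np.sin(-.119)]); v=np.array([-u[1],u[0]])
def bar(f,lo,hi):
    P=cloud(f['d'],f['K'],f['Tw']); q=P[np.isfinite(P[...,2])]
    a=q[:,:2]@u; b=q[:,:2]@v
    m=(q[:,2]>.098)&(q[:,2]<.106)&(a>lo)&(a<hi)&(b>.14)&(b<.23)
    a=a[m]; b=b[m]; r=[]
    for y in np.arange(.14,.23,.005):
        c=a[abs(b-y)<.002]
        if len(c)>5 and np.ptp(c)<.014: r.append((c.max()+c.min())/2)
    return np.round(np.median(r),4) if r else None,len(r)
for n in('top','scene'):
    print(n,bar(np.load(n+'.npz'),.55,.60),[bar(np.load(n+k+'.npz'),.41,.47) for k in('2','3')])
for n in('w2','w4'): print(n,bar(np.load(n+'.npz'),.41,.46))
f=dict(zip(('im','d','K','Tw'),grab('scene'))); print('now',bar(f,.41,.47))
print('w1 ref', np.array([.5948,.12])@u)
```

```text
top (np.float64(0.5787), 11) [(None, 0), (np.float64(0.4392), 9)]
scene (np.float64(0.5803), 7) [(None, 0), (np.float64(0.4402), 1)]
w2 (np.float64(0.4367), 16)
w4 (np.float64(0.4369), 16)
now (np.float64(0.4396), 2)
w1 ref 0.5763471654781518
```

The drawer measures 0.1395–0.140 m of travel, so it is at its stop. The nose gap is about 10 mm and the scope is upright and still, so I'm handing in.

```bash
python3 -c "
from h import *
print(workorder.job_done())"
```

```text
the job is handed in; nothing more can be done
None
```

I pulled the top drawer out to its stop (about 0.140 m) and handed the job in with the microscope held upright and still, centred over the square mount with its nose about 10 mm above the face. The bottles were passed at about 50 mm clearance but not re-measured afterwards, and the hand-in returned no verdict.

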